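Close the garlic box with its tapered dovetail lid

TASK

Close the wooden garlic box: pick up its lid, start its narrow end (the left one as it lies) into the wide end of the dovetail way on top of the box (the end on the robot's right), and slide it leftward until it wedges tight between the rails. Press it home firmly, with a push of about 15 N, so that it stays jammed when you let go, but do not ram it. Leave the tomato, the onion and the spice jar standing where they are.

Things in the scene. Friction and masses are not known exactly. Their poses are not given: they have to be found in the camera images.
- garlic_box: Wooden box with vent holes, 130 x 120 mm, 92 mm high, fixed to the worktop, garlic inside. Origin: centre of its underside, z up. Its +x is the direction in which the lid slides in; the lid enters at the -x end. At z = 80 mm a flat ledge surrounds a 76 x 76 mm opening; the lid slides on this ledge between two rails 12.5 mm high along its left (+y) and right (-y) edge. No end stop.
- way_mouth (a point): Middle of the open end of the way: on the ledge between the rail ends, at the robot's right, 62 mm from the box middle toward -x, z = 80 mm. Rails: 124 mm long, undercut (leaning inward 25 degrees from vertical), converging toward +x by 2.5 degrees each. Gap between them at the ledge: 98.5 mm here, 93 mm at the middle, 87.5 mm at the far end. Axes as the box's.
- way_middle (a point): Point on ledge level over the box middle (z = 80 mm). The right rail (far from the robot) is a dark strip, fixed, but set up to 0.8 mm farther in or out at each start (not reported): the lid's origin comes tight anywhere from 10 mm short of here to 10 mm past and up to 0.5 mm sideways; only force tells. Once tight it moves on less than 1 mm more; wood friction 0.6, give or take a fifth.
- lid: Light wooden lid, loose, 120 to 210 g, at first flat on the worktop: a wedge plate 110 mm long (x), 11 mm thick, with dovetailed sides (widest at the bottom, leaning in 25 degrees). Bottom width 98 mm at the -x end, 93 mm mid, 88 mm at the leading +x end. Origin: centre of its underside, z up. It goes in with its +x along the box's +x. Side play at the mouth 5 mm, none at home.
- lid_grip (a point): Centre of the dark grip bar across the lid's top, 23 mm above the lid's origin. The bar is 14 mm thick along the lid's x, 56 mm long along y, and stands from 11 to 36 mm above the underside. Axes as the lid's.
- tomato: Red tomato, 77 mm, a bystander on the worktop. Origin: centre of its underside.
- onion: Brown onion, 78 mm, 85 mm high, a bystander on the worktop. Origin: centre of its underside.
- spice_jar: Spice jar with a green cap, 46 mm across, 106 mm high, a bystander on the worktop. Origin: centre of its underside.

How it is judged:
By the outcome, as a careful person would: the job done as asked, in the order asked, and still so for the second after the job is handed in, with the robot touching nothing.
It also fails if it takes over 64 s, if anything falls off the work surface, if the arm or the gripper's body presses on something with over 40 N, if the wrist force passes 120 N, or if a joint passes its speed limit or range.

ROBOT

A 7-joint arm with a two-finger parallel gripper is mounted at the origin on a cart in front of the work surface, level with it; the furniture and walls round the work are solid. World frame = base frame: x ahead of the robot, y to its left, z up, the work surface at z = 0. Lengths are in m, angles in rad, forces in N, time in s.
With the tool pointing down it reaches from about 0.4 to 0.75 m from the base axis. Payload 19.5 kg.
Tool frame: the origin (TCP) lies midway between the tips of the shut fingers; the grasp point (between the pads) lies 19 mm behind it; z points along the fingers, y is the line along which they close (so a half turn about z gives the same grasp; the last joint's range is limited). The gripper opens to 85 mm and grips with 20 to 120 N. Pads are 22 mm wide; open, the fingers measure 114 mm over their backs; the gripper's body (76 mm by 85 mm) begins 54 mm behind the grasp point. The pads swing forward as they close: fully open they stand 13 mm farther back than shut.
Start: joints at [1.086, 0.707, -0.028, 1.485, 0.022, 0.951, -0.075], TCP at [0.246, -0.52, 0.231] pointing down, gripper open.
Joint ranges: [-2.71, 2.71], [-0.32, 2.16], [-1.57, 1.52], [0, 2.45], [-1.46, 4.6], [0, 2.02], [-2.83, 2.83]. Speed limits (rad/s): [1.89, 1.89, 2.57, 2.57, 3.01, 3.01, 3.01].

INTERFACE

Orientations are given as a unit quaternion [w, x, y, z].
In Python, from rig import robot gives the robot as it stands.
- The arm moves only by the tool servo_tool, never from a script. Its arguments are lists of equal length, an entry for each row: "linear": the shift along the tool's x, y, z normalised to -1 to 1, where 1 is 15 cm, a list of three; "twist": the turn, a rotation vector about the tool's x, y, z normalised to -1 to 1, where 1 is 120 degrees, a list of three. In form: {"linear": [[x, y, z], ...], "twist": [[rx, ry, rz], ...]}. A call has 1 to 12 rows; each row is the pose to reach, as a shift and turn from the pose commanded when the call began, along the tool's axes at that moment; what a row does not reach only later rows make up. A row lasts 1/10 s, in which the tool goes at most 50 mm and 8.59 degrees, less where a joint would pass 70% of its speed; a pose out of reach is approached as far as the arm can. A call with a number of a shift or a turn outside -1 to 1 is refused whole. A call with a gripper value outside its range is refused whole. "claw" is the gripper's target within -1 to 1 (shut at 1, half-way at 0, fully open at -1), set as the call begins (left out, the last holds). The fingers move at their own pace and stop on an object; the grip force is fixed at half the most. Time passes only in rows, so rows that repeat a pose let the fingers close. It gives the time, the measured TCP pose, the force, the opening and the grip force at its end, in the units of the state.
- robot.get_obs(): the state, without advancing time (a new reading comes with each control period).
- robot.grab_frame(name): name is "scene" or "top" or "wrist"; returns the picture (384x512x3 uint8, red, green, blue); there is no depth.
- robot.camera_params(name): a dict with "K" (3x3 intrinsics, pixels), "rvec" (rotation vector, rad) and "tvec" (3), from world to camera coordinates, as OpenCV has them. Camera axes: x right, y down, z forward; pixel columns grow to the right and rows downward; lengths in m; the calibration is good to about 2 mm. A picture is of the moment at which its call begins: read the wrist's pose just before it. camera_params takes no time and is no camera call; for the wrist camera it gives the pose at the moment of the call.
- robot.close_job(): hands the job in; it is judged then, once.
The state is a dict: "t": time; "q": joint angles; "joint_vel": joint speeds; "effort": joint torques, N m; "tool_pos": TCP position; "tcp_rot": TCP orientation; "force": force on the tool from outside, world axes, zero at the start; "moment": the same for the moment, N m; "grip_width": finger opening in m; "grasp_force": force on a finger pad.
Only numpy, scipy, OpenCV 4.12 (cv2) and the standard library are available. Lean on these libraries where they do the work, as an engineer would, in place of code of your own. Each camera call takes 0.05 s, during which the arm holds its last target. There are 200 camera calls.

## Working session

There is one attempt and no reset: what is moved stays moved. The work goes in short steps, Python scripts to look and compute and a tool call to move; the robot and the scene stay as the last step left them, time stands still between calls to the robot, and variables do not carry over. Pictures are saved under pics/ and viewed, at most 13 in all, crops included, and the job is handed in when it is done.

Besides the shell and the picture viewer there is one more tool, called as name(argument=value, ...) on one line, values as JSON. servo_tool: Moves the arm, as the interface text tells. Scaled input: -1 to 1 covers 15 cm each way for a shift and 120 degrees each way for a turn. Its arguments: {"type":"object","properties":{"linear":{"type":"array"},"twist":{"type":"array"},"claw":{"type":"number"}},"required":["linear","twist"]}

```bash
ls; mkdir -p pics; python3 - <<'E'
from rig import robot
import cv2
o=robot.get_obs();print({k:o[k] for k in('t','tool_pos','tcp_rot','force','grip_width')})
for n in('scene','top'):
    cv2.imwrite(f'pics/{n}0.png',robot.grab_frame(n)[:,:,::-1])
    p=robot.camera_params(n);print(n,p)
E
```

```text
pics
{'t': 0.0, 'tool_pos': array([ 0.24628531, -0.51930656,  0.23083426]), 'tcp_rot': array([-5.16220651e-04,  9.75587277e-01,  2.19611439e-01, -1.22833537e-04]), 'force': array([ 0.55292586, -0.19405156,  0.84651264]), 'grip_width': 0.08537196930119703}
scene {'K': array([[409.25684787,   0.        , 252.84495253],
       [  0.        , 409.25684787, 189.85885297],
       [  0.        ,   0.        ,   1.        ]]), 'rvec': array([ 0.67828005, -2.54880694,  1.26227221]), 'tvec': array([0.53759795, 0.19264554, 0.9513    ])}
top {'K': array([[481.28499536,   0.        , 262.19890398],
       [  0.        , 481.28499536, 194.66653751],
       [  0.        ,   0.        ,   1.        ]]), 'rvec': array([ 2.21639107, -2.18025069,  0.09125144]), 'tvec': array([0.075166  , 0.58626641, 1.23162223])}
```

View pics/scene0.png

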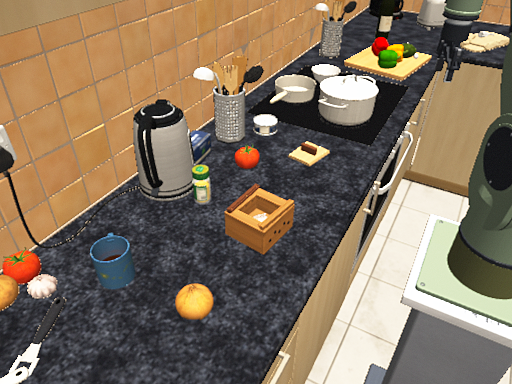

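View pics/top0.png

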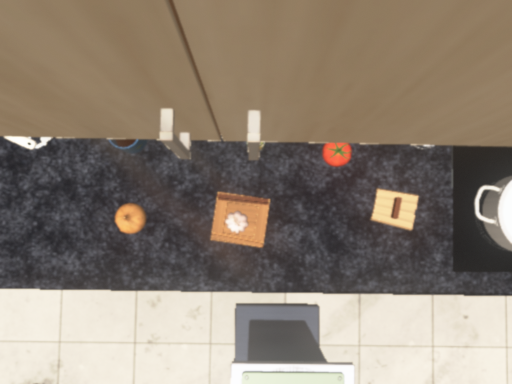

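```bash
cat > h.py <<'E'
import numpy as np, cv2
from rig import robot
def cam(n):
    p=robot.camera_params(n); R=cv2.Rodrigues(np.array(p['rvec']))[0]; return p['K'],R,np.array(p['tvec'])
def proj(c,P):
    K,R,t=c; q=(np.atleast_2d(P)@R.T+t)@K.T; return q[:,:2]/q[:,2:]
def cast(c,uv,z):
    K,R,t=c; uv=np.atleast_2d(uv).astype(float); d=np.c_[uv,np.ones(len(uv))]@np.linalg.inv(K).T@R; o=-R.T@t
    return o+d*((z-o[2])/d[:,2])[:,None]
def big(mask):
    cs,_=cv2.findContours(mask.astype(np.uint8),cv2.RETR_EXTERNAL,cv2.CHAIN_APPROX_NONE); return sorted(cs,key=cv2.contourArea)[::-1]
E
python3 - <<'E'
from h import *
im=cv2.imread('pics/top0.png');c=cam('top')
a=cv2.resize(im[175:265,195:285],None,fx=4,fy=4,interpolation=cv2.INTER_CUBIC)
b=cv2.resize(im[175:265,345:435],None,fx=4,fy=4,interpolation=cv2.INTER_CUBIC)
cv2.imwrite('pics/crop1.png',np.hstack([a,b]))
hsv=cv2.cvtColor(im,cv2.COLOR_BGR2HSV)
print('tcp px',proj(c,[.246,-.519,.23]),'cam',-c[1].T@c[2])
for (u,v) in [(385,200),(397,207),(230,235),(245,195),(262,230),(234,222),(130,218),(335,155)]: print(u,v,hsv[v,u])
m=(hsv[...,1]>60)&(hsv[...,2]>90)&(hsv[...,0]<30)
for k in big(m)[:8]:
    r=cv2.minAreaRect(k);
    if cv2.contourArea(k)>100: print(r,cv2.contourArea(k),cast(c,r[0],0.0))
E
```

```text
tcp px [[544.37098594 351.59671147]] cam [0.50535252 0.10834958 1.26456741]
385 200 [ 21  84 246]
397 207 [ 10 135 153]
230 235 [ 15 136 229]
245 195 [ 11  97 110]
262 230 [ 14 134 222]
234 222 [ 14  29 247]
130 218 [ 14 147 210]
335 155 [  9 169 229]
((255.5, 83.5), (167.0, 511.0), 90.0) 71442.0 [[0.88335788 0.10705938 0.        ]]
((239.60269165039062, 219.31541442871094), (55.87490463256836, 51.375244140625), 8.530765533447266) 2715.0 [[0.52032037 0.14268975 0.        ]]
((394.137939453125, 208.6551971435547), (44.42978286743164, 37.29188537597656), 10.491477012634277) 1494.0 [[ 0.55500525 -0.26484539  0.        ]]
((129.5, 218.0), (30.0, 31.0), 90.0) 760.5 [[0.51913901 0.42997343 0.        ]]
```

View pics/crop1.png

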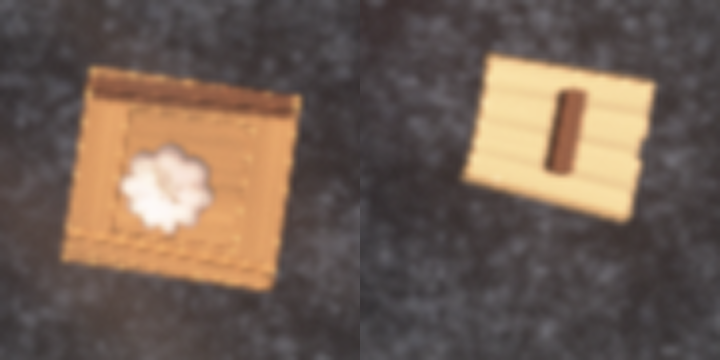

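```bash
cat >> h.py <<'E'
from scipy.spatial.transform import Rotation as Ro
def tool():
    o=robot.get_obs(); w,x,y,z=o['tcp_rot']; return o,np.array(o['tool_pos']),Ro.from_quat([x,y,z,w])
def go(P,yaw):
    "print shift/turn (normalised) to TCP P with the tool down and its x axis at yaw (deg)"
    o,p,R=tool(); T=Ro.from_euler('z',yaw,degrees=True)*Ro.from_euler('x',180,degrees=True)
    print('lin',np.round(R.inv().apply(np.array(P)-p)/.15,4),'twist',np.round((R.inv()*T).as_rotvec()/np.radians(120),4))
E
python3 - <<'E'
from h import *
c=cam('wrist');o,p,R=tool();cc=-c[1].T@c[2]
print('cam in tool',R.inv().apply(cc-p),'axis in tool',R.inv().apply(c[1][2]),'imgx in tool',R.inv().apply(c[1][0]),'K',c[0][0])
go([.50,-.265,.231],-11); go([.246,-.519,.231],-11)
E
```

```text
cam in tool [ 0.06959717  0.00052021 -0.14180431] axis in tool [-0.27404495  0.00111654  0.96171623] imgx in tool [-3.35763430e-05  9.99999314e-01 -1.17055443e-03] K [266.17136035   0.         257.26416302]
lin [ 2.2549 -0.8073  0.    ] twist [-4.000e-04  2.000e-04  3.031e-01]
lin [-0.0007 -0.0028 -0.0007] twist [-4.000e-04  2.000e-04  3.031e-01]
```

servo_tool(linear=[[0.33,-0.12,0],[0.66,-0.24,0],[1,-0.36,0],[1,-0.36,0]], twist=[[0,0,0],[0,0,0],[0,0,0],[0,0,0]])

```text
t: 0.5
tool_pos: [0.3628, -0.4021, 0.2312]
tcp_rot: [-0.001, 0.975, 0.223, 0.001]
force: [-0.5, -0.5, -0.0]
grip_width: 0.0852
grasp_force: 0.0
```

servo_tool(linear=[[0.33,-0.12,0],[0.66,-0.24,0],[1,-0.36,0],[1,-0.36,0]], twist=[[0,0,0],[0,0,0.05],[0,0,0.1],[0,0,0.15]])

```text
t: 0.9
tool_pos: [0.4747, -0.2887, 0.2308]
tcp_rot: [-0.001, 0.998, 0.065, 0.001]
force: [-0.4, -0.2, 0.0]
grip_width: 0.0855
grasp_force: 0.0
```

```bash
python3 - <<'E'
from h import *
print(tool()[0]['t'],tool()[1],tool()[0]['force']);go([.535,-.265,.14],-11)
E
```

```text
0.9 [ 0.47474517 -0.28868276  0.23081916] [-0.38674894 -0.2191253   0.01312133]
lin [ 0.4181 -0.1028  0.6062] twist [-0.0012 -0.0004  0.1541]
```

servo_tool(linear=[[0.2,-0.05,0.3],[0.41,-0.1,0.6],[0.41,-0.1,0.6],[0.41,-0.1,0.6],[0.41,-0.1,0.6]], twist=[[0,0,0.05],[0,0,0.1],[0,0,0.15],[0,0,0.15],[0,0,0.15]])

```text
t: 1.4
tool_pos: [0.5298, -0.2713, 0.1418]
tcp_rot: [0.0, 0.996, -0.091, -0.0]
force: [0.3, -0.6, 0.5]
grip_width: 0.0857
grasp_force: 0.0
```

```bash
python3 - <<'E'
from h import *
o,p,R=tool();print(o['t'],p,R.as_euler('xyz',degrees=True))
c=cam('wrist');im=robot.grab_frame('wrist')[:,:,::-1];cv2.imwrite('pics/w1.png',im);np.savez('w1.npz',K=c[0],R=c[1],t=c[2])
E
```

```text
1.4 [ 0.52979238 -0.27132091  0.14179051] [ 1.79965864e+02  2.83891670e-03 -1.04769714e+01]
```

View pics/w1.png

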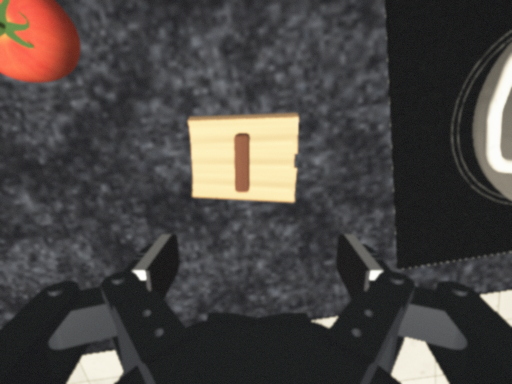

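```bash
cat >> h.py <<'E'
def ld(f): d=np.load(f); return d['K'],d['R'],d['t']
def quad(cnt):
    h=cv2.convexHull(cnt); L=cv2.arcLength(h,True)
    for e in np.linspace(.01,.1,40):
        a=cv2.approxPolyDP(h,e*L,True)
        if len(a)==4: break
    q=a[:,0].astype(float)
    # refine: fit each side with fitLine over contour points away from corners
    pts=cnt[:,0].astype(float); lines=[]
    for i in range(4):
        A,B=q[i],q[(i+1)%4]; d=(B-A)/np.linalg.norm(B-A); s=(pts-A)@d; e=np.abs((pts-A)@[-d[1],d[0]])
        m=(s>.12*np.linalg.norm(B-A))&(s<.88*np.linalg.norm(B-A))&(e<4)
        v=cv2.fitLine(pts[m].astype(np.float32),cv2.DIST_HUBER,0,.01,.01).ravel(); lines.append((v[:2],v[2:]))
    out=[]
    for i in range(4):
        (d1,p1),(d2,p2)=lines[i-1],lines[i]; k=np.linalg.solve(np.c_[d1,-d2],p2-p1); out.append(p1+k[0]*d1)
    return np.array(out)
E
python3 - <<'E'
from h import *
im=cv2.imread('pics/w1.png');c=ld('w1.npz');hsv=cv2.cvtColor(im,cv2.COLOR_BGR2HSV)
print(hsv[130,220],hsv[160,242],hsv[120,240])
box=np.zeros(im.shape[:2],bool);box[95:225,170:325]=1
lid=box&(hsv[...,1]>50)&(hsv[...,2]>80)&(hsv[...,0]<32)
q=quad(big(lid)[0]);print('px',q.round(1))
W=cast(c,q,0.0);Wt=cast(c,q,.011);print(W.round(4),'\nsides',[round(np.linalg.norm(W[i]-W[(i+1)%4])*1e3,1) for i in range(4)],[round(np.linalg.norm(Wt[i]-Wt[(i+1)%4])*1e3,1) for i in range(4)])
bar=box&(hsv[...,2]<170)&(hsv[...,0]<20)&(hsv[...,1]>100)
ys,xs=np.nonzero(bar); 
k=[k for k in big(bar) if cv2.contourArea(k)>200]
for kk in k:
    r=cv2.minAreaRect(kk);P=cast(c,cv2.boxPoints(r),.036);print('bar',r,cast(c,r[0],.036),[round(np.linalg.norm(P[i]-P[i-1])*1e3,1) for i in range(4)])
    d=max([P[1]-P[0],P[2]-P[1]],key=np.linalg.norm);print('bar long yaw',np.degrees(np.arctan2(d[1],d[0])))
for i in range(4):
    d=W[(i+1)%4]-W[i];print(np.degrees(np.arctan2(d[1],d[0])).round(2))
E
```

```text
[ 24  63 253] [ 10 135 157] [ 23  73 250]
px [[299.  112.3]
 [294.5 202.9]
 [192.8 197.4]
 [188.  116.3]]
[[ 0.5937 -0.3273  0.    ]
 [ 0.498  -0.3087  0.    ]
 [ 0.5251 -0.1981  0.    ]
 [ 0.6105 -0.2148  0.    ]] 
sides [np.float64(97.5), np.float64(113.8), np.float64(87.0), np.float64(113.7)] [np.float64(93.7), np.float64(109.4), np.float64(83.6), np.float64(109.3)]
bar ((242.0, 161.5), (57.0, 12.0), 90.0) [[ 0.56019282 -0.2630615   0.036     ]] [np.float64(53.9), np.float64(10.9), np.float64(53.9), np.float64(11.6)]
bar long yaw 168.9748038666016
169.02
76.23
-11.02
-98.51
```

servo_tool(linear=[[-0.07,-0.25,-0.07],[-0.15,-0.58,-0.15],[-0.23,-0.9,-0.2],[-0.26,-1,-0.2]], twist=[[0,0,0],[0,0,0],[0,0,0],[0,0,-0.02]])

```text
t: 1.85
tool_pos: [0.5197, -0.1121, 0.1733]
tcp_rot: [-0.001, 0.998, -0.069, 0.001]
force: [0.2, -0.0, -0.1]
grip_width: 0.0855
grasp_force: 0.0
```

servo_tool(linear=[[-0.1,-0.33,0],[-0.2,-0.66,0],[-0.3,-1,0],[-0.4,-1,0],[-0.5,-1,0]], twist=[[0,0,0],[0,0,0],[0,0,0],[0,0,0],[0,0,0]])

```text
t: 2.35
tool_pos: [0.4663, 0.0443, 0.1721]
tcp_rot: [-0.0, 0.998, -0.069, 0.001]
force: [0.7, 0.4, 1.1]
grip_width: 0.0853
grasp_force: 0.0
```

```bash
python3 - <<'E'
from h import *
print(tool()[0]['t'],tool()[1]);go([.48,.125,.17],-7.6)
E
```

```text
2.35 [0.46631998 0.04428989 0.17208163]
lin [ 0.0159 -0.5455  0.0144] twist [-0.0004 -0.0006 -0.0029]
```

servo_tool(linear=[[0,-0.3,0],[0.02,-0.54,0],[0.02,-0.54,0],[0.02,-0.54,0],[0.02,-0.54,0]], twist=[[0,0,0],[0,0,0],[0,0,0],[0,0,0],[0,0,0]])

```text
t: 2.85
tool_pos: [0.4816, 0.1216, 0.1719]
tcp_rot: [-0.0, 0.997, -0.072, 0.0]
force: [0.1, -0.6, -0.6]
grip_width: 0.0856
grasp_force: 0.0
```

```bash
python3 - <<'E'
from h import *
o,p,R=tool();print(o['t'],p,R.as_euler('xyz',degrees=True))
c=cam('wrist');im=robot.grab_frame('wrist')[:,:,::-1];cv2.imwrite('pics/w2.png',im);np.savez('w2.npz',K=c[0],R=c[1],t=c[2])
E
```

```text
2.85 [0.48155545 0.12163972 0.1718847 ] [-1.79993812e+02 -4.20606788e-02 -8.25315580e+00]
```

View pics/w2.png

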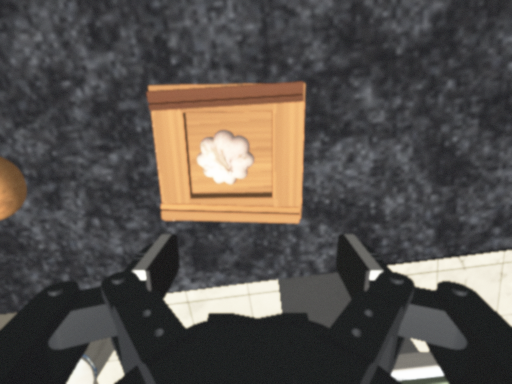

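```bash
python3 - <<'E'
import cv2
im=cv2.imread('pics/w2.png');cv2.imwrite('pics/c2.png',cv2.resize(im[75:230,135:320],None,fx=4,fy=3.8,interpolation=cv2.INTER_CUBIC))
E
```

```text
(no output)
```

View pics/c2.png

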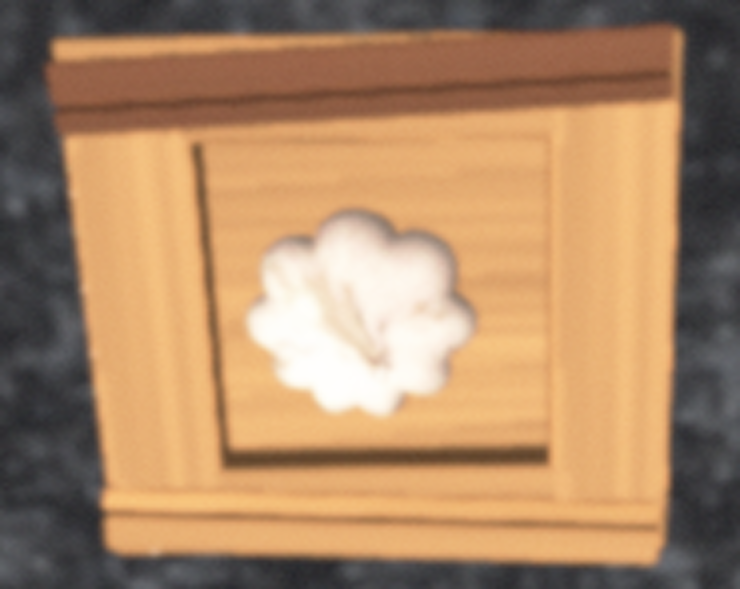

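```bash
python3 - <<'E'
from h import *
c=ld('w2.npz'); f=lambda *P:np.array([(135+x/4-.375,75+y/3.8-.37) for x,y in P])
print('cam',(-c[1].T@c[2]).round(3))
def line(n,z,*P):
    W=cast(c,f(*P),z);d=W[1]-W[0];print(n,W[:,:2].round(4).tolist(),'len',round(np.linalg.norm(d)*1e3,1),'yaw',np.degrees(np.arctan2(d[1],d[0])).round(2));return W
L=line('left end',.08,(70,140),(107,485));R=line('right end',.08,(680,100),(666,500))
OL=line('open L',.08,(196,145),(225,466));OR=line('open R',.08,(552,140),(548,466));ON=line('open N',.08,(225,466),(548,466))
FL=line('far lip',.0925,(672,97),(60,133));NL=line('near lip',.0925,(662,500),(103,490))
m=(FL+NL)/2;d=m[1]-m[0];print('axis',m[:,:2],np.degrees(np.arctan2(d[1],d[0])))
print('endmid',(L.mean(0)+R.mean(0))/2,'openmid',(OL.mean(0)+OR.mean(0))/2)
E
```

```text
cam [0.551 0.111 0.314]
left end [[0.5666, 0.198], [0.4871, 0.2097]] len 80.3 yaw 171.66
right end [[0.5565, 0.0703], [0.4647, 0.0824]] len 92.6 yaw 172.52
open L [[0.5617, 0.1721], [0.4879, 0.1817]] len 74.4 yaw 172.55
open R [[0.552, 0.0977], [0.4772, 0.1083]] len 75.5 yaw 171.95
open N [[0.4879, 0.1817], [0.4772, 0.1083]] len 74.2 yaw -98.27
far lip [[0.557, 0.074], [0.5674, 0.195]] len 121.5 yaw 85.11
near lip [[0.4694, 0.0848], [0.4894, 0.2056]] len 122.5 yaw 80.59
axis [[0.51321178 0.07937505]
 [0.52839712 0.2002963 ]] 82.84224443910676
endmid [0.51871909 0.14009397 0.08      ] openmid [0.51972372 0.13996054 0.08      ]
```

servo_tool(linear=[[0.1,0.3,0],[0.2,0.63,0],[0.35,0.97,0],[0.4,1,0]], twist=[[0,0,0],[0,0,0],[0,0,0],[0,0,0]])

```text
t: 3.3
tool_pos: [0.5193, -0.0408, 0.1719]
tcp_rot: [0.001, 0.997, -0.075, 0.0]
force: [-0.3, 1.0, 0.5]
grip_width: 0.0857
grasp_force: 0.0
```

servo_tool(linear=[[0.1,0.33,0],[0.2,0.66,0],[0.3,0.98,0],[0.4,1,0],[0.4,1,0]], twist=[[0,0,0],[0,0,0],[0,0,0.02],[0,0,0.02],[0,0,0.02]])

```text
t: 3.8
tool_pos: [0.5573, -0.1943, 0.1712]
tcp_rot: [0.0, 0.996, -0.094, 0.0]
force: [0.1, 0.0, 0.2]
grip_width: 0.085
grasp_force: 0.0
```

```bash
python3 - <<'E'
from h import *
print(tool()[0]['t'],tool()[1],tool()[0]['force']);go([.559,-.263,.07],-11.07)
E
```

```text
3.8 [ 0.55727561 -0.19431545  0.17118194] [0.12070378 0.00056709 0.19601104]
lin [0.0969 0.4471 0.6749] twist [ 0.0003 -0.0003  0.0021]
```

servo_tool(linear=[[0.05,0.3,0.3],[0.1,0.447,0.6],[0.1,0.447,0.675],[0.1,0.447,0.675],[0.1,0.447,0.675]], twist=[[0,0,0],[0,0,0.002],[0,0,0.002],[0,0,0.002],[0,0,0.002]])

```text
t: 4.3
tool_pos: [0.5596, -0.2593, 0.071]
tcp_rot: [-0.0, 0.996, -0.095, 0.0]
force: [0.0, -0.0, -0.3]
grip_width: 0.0854
grasp_force: 0.0
```

```bash
python3 - <<'E'
from h import *
print(tool()[0]['t'],tool()[1],tool()[0]['force']);go([.559,-.263,.013],-11.07)
o,p,R=tool();c=cam('wrist');im=robot.grab_frame('wrist')[:,:,::-1].copy()
hsv=cv2.cvtColor(im,cv2.COLOR_BGR2HSV);uv=proj(c,[[.559,-.263,.036]])[0];print('expected bar',uv)
bar=(hsv[...,2]<175)&(hsv[...,0]<20)&(hsv[...,1]>100)
for k in big(bar)[:6]:
    if cv2.contourArea(k)>150:
        r=cv2.minAreaRect(k);print(r,cast(c,r[0],.036))
cv2.imwrite('pics/w3.png',im)
E
```

```text
4.3 [ 0.55956912 -0.25934801  0.07100576] [ 0.04340508 -0.01121306 -0.2685468 ]
lin [0.0008 0.0248 0.3867] twist [-0.0002 -0.0001  0.0019]
expected bar [261.75490148 217.54071607]
((23.0, 56.5), (46.0, 113.0), 0.0) [[ 0.68837815 -0.14054988  0.036     ]]
((260.5, 213.0), (76.0, 17.0), 90.0) [[ 0.56254344 -0.26275942  0.036     ]]
((260.9440002441406, 152.46556091308594), (4.179698944091797, 140.1256866455078), 87.90984344482422) [[ 0.60448712 -0.27095327  0.036     ]]
```

servo_tool(linear=[[0,0.015,0.15],[0,0.024,0.28],[0,0.024,0.37],[0,0.024,0.387],[0,0.024,0.387],[0,0.024,0.387]], twist=[[0,0,0.002],[0,0,0.002],[0,0,0.002],[0,0,0.002],[0,0,0.002],[0,0,0.002]])

```text
t: 4.95
tool_pos: [0.5594, -0.2633, 0.0131]
tcp_rot: [0.0, 0.995, -0.097, 0.001]
force: [0.5, -0.2, 0.5]
grip_width: 0.0854
grasp_force: 0.0
```

servo_tool(linear=[[0,0,0],[0,0,0],[0,0,0],[0,0,0],[0,0,0],[0,0,0],[0,0,0],[0,0,0]], twist=[[0,0,0],[0,0,0],[0,0,0],[0,0,0],[0,0,0],[0,0,0],[0,0,0],[0,0,0]], claw=1)

```text
t: 5.75
tool_pos: [0.559, -0.2635, 0.0122]
tcp_rot: [0.0, 0.995, -0.097, 0.0]
force: [-1.3, 0.2, 6.0]
grip_width: 0.0123
grasp_force: 59.6
```

```bash
python3 - <<'E'
from h import *
o,p,R=tool();print(o['t'],p,o['force'],o['grip_width'],o['grasp_force'],R.as_euler('xyz',degrees=True))
E
```

```text
5.75 [ 0.55900828 -0.26346243  0.01219109] [-1.30342838  0.245139    6.04739211] 0.012328244136717873 59.60223376750946 [ 1.79996992e+02 -1.84965932e-02 -1.11150956e+01]
```

servo_tool(linear=[[0,0,-0.05],[0,0,-0.15],[0,0,-0.35],[0,0,-0.6],[0,0,-0.75],[0,0,-0.75],[0,0,-0.75]], twist=[[0,0,0],[0,0,0],[0,0,0],[0,0,0],[0,0,0],[0,0,0],[0,0,0]])

```text
t: 6.45
tool_pos: [0.5589, -0.2633, 0.1252]
tcp_rot: [-0.0, 0.995, -0.097, 0.0]
force: [-0.2, -0.6, -2.0]
grip_width: 0.0128
grasp_force: 58.8
```

servo_tool(linear=[[-0.05,-0.15,0],[-0.14,-0.4,0],[-0.22,-0.65,0],[-0.3,-0.85,0],[-0.36,-0.9,0],[-0.36,-0.9,0]], twist=[[0,0,0],[0,0,-0.01],[0,0,-0.02],[0,0,-0.03],[0,0,-0.03],[0,0,-0.03]])

```text
t: 7.05
tool_pos: [0.5311, -0.1188, 0.124]
tcp_rot: [-0.0, 0.998, -0.064, -0.001]
force: [-0.1, -0.4, -1.9]
grip_width: 0.013
grasp_force: 58.8
```

```bash
python3 - <<'E'
from h import *
o,p,R=tool();print(o['t'],p,o['force'],o['moment'],o['grip_width'],o['grasp_force'],R.as_euler('xyz',degrees=True))
go([.502,.0,.118],-7.6)
E
```

```text
7.05 [ 0.53111272 -0.11880003  0.12395762] [-0.12152662 -0.4475187  -1.85441046] [-0.10838731 -0.00965232 -0.01039624] 0.012999777621117951 58.833714723587036 [-1.79955408e+02  1.15854006e-01 -7.39194499e+00]
lin [-0.2943 -0.7604  0.0409] twist [-0.0004  0.001   0.0017]
```

servo_tool(linear=[[-0.08,-0.2,0],[-0.16,-0.45,0.02],[-0.25,-0.68,0.04],[-0.29,-0.76,0.04],[-0.29,-0.76,0.04],[-0.29,-0.76,0.04]], twist=[[0,0,0],[0,0,0],[0,0,0.002],[0,0,0.002],[0,0,0.002],[0,0,0.002]])

```text
t: 7.65
tool_pos: [0.5041, -0.0033, 0.1184]
tcp_rot: [0.0, 0.998, -0.068, 0.0]
force: [0.3, -0.2, -1.8]
grip_width: 0.013
grasp_force: 58.9
```

```bash
python3 - <<'E'
from h import *
o,p,R=tool();print(o['t'],p,o['force'],R.as_euler('xyz',degrees=True))
c=cam('wrist');im=robot.grab_frame('wrist')[:,:,::-1].copy();cv2.imwrite('pics/w4.png',im);np.savez('w4.npz',K=c[0],R=c[1],t=c[2],p=p)
E
```

```text
7.65 [ 0.5041082  -0.00325559  0.11840551] [ 0.25603265 -0.23706566 -1.77566211] [ 1.79953500e+02 -1.16057869e-02 -7.81700336e+00]
```

View pics/w4.png

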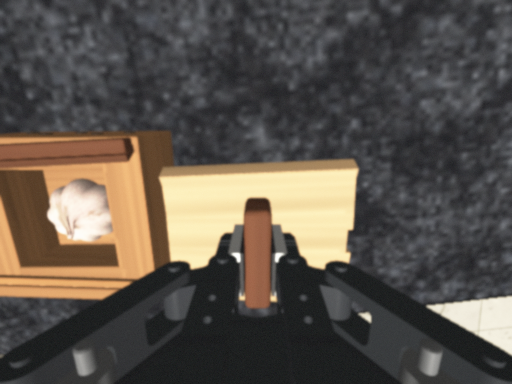

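```bash
python3 - <<'E'
import cv2,numpy as np
im=cv2.imread('pics/w4.png');cv2.imwrite('pics/c4.png',cv2.resize(im[125:310,0:380],None,fx=2.1,fy=3.2,interpolation=cv2.INTER_CUBIC))
E
```

```text
(no output)
```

View pics/c4.png

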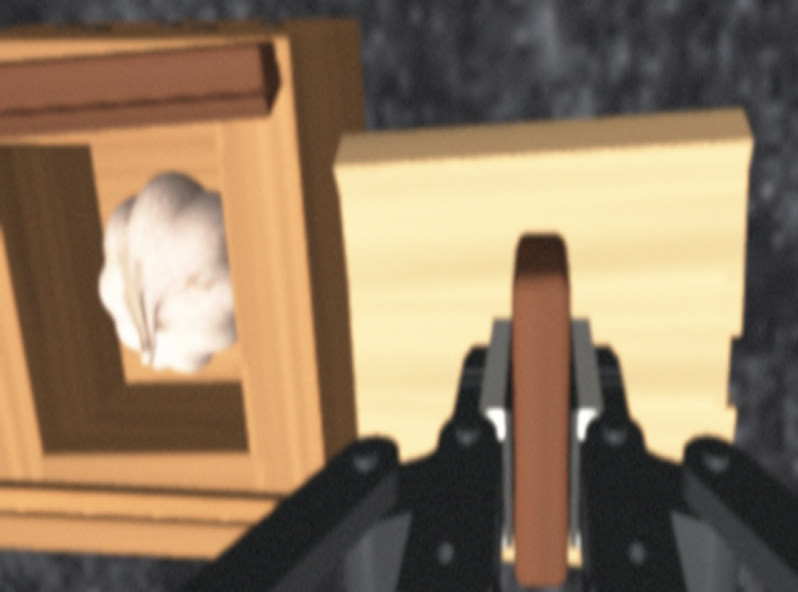

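```bash
python3 - <<'E'
from h import *
c=ld('w4.npz');p=np.load('w4.npz')['p']; f=lambda *P:np.array([(x/2.1-.26,125+y/3.2-.34) for x,y in P])
zb=p[2]-.0122
def line(n,z,*P):
    W=cast(c,f(*P),z);d=W[1]-W[0];print(n,W[:,:2].round(4).tolist(),'len',round(np.linalg.norm(d)*1e3,1),'yaw',np.degrees(np.arctan2(d[1],d[0])).round(2));return W[:,:2]
T=line('lid top far',zb+.011,(751,138),(336,166));B=line('lid bot far',zb,(743,108),(343,133))
bar=line('bar L',zb+.036,(516,240),(516,580));bar2=line('bar R',zb+.036,(566,240),(566,580))
y=np.radians(np.degrees(np.arctan2(*(T[1]-T[0])[::-1]))-2.6+0);print('lid yaw by far top',np.degrees(y))
y=np.radians(82.2);u=np.array([np.cos(y),np.sin(y)]);n=np.array([np.sin(y),-np.cos(y)])
for C in (T[0]+55*u/1e3-.04387*n,T[1]-.055*u-.03887*n,B[0]+.055*u-.049*n,B[1]-.055*u-.044*n):print('lid centre-TCP in (u,n) mm',((C-p[:2])@u*1e3).round(1),((C-p[:2])@n*1e3).round(1))
FL=line('far lip',.0925,(268,115),(0,134));NL=line('near lip',.0925,(280,494),(0,484))
line('open R',.08,(218,125),(248,452));line('end',.08,(290,40),(325,485))
y=np.radians(82.4);u=np.array([np.cos(y),np.sin(y)]);n=np.array([np.sin(y),-np.cos(y)]);O=np.array([.52,.14])
for k,L in(('far',FL),('near',NL)):
    for P in L:
        d=(P-O)*1e3;print(k,'box frame x',(d@u).round(1),'n',(d@n).round(1),'nominal',round(81.3/2-(d@u)*np.tan(np.radians(2.5)),1))
E
```

```text
lid top far [[0.5386, -0.0636], [0.5486, 0.0442]] len 108.3 yaw 84.74
lid bot far [[0.5418, -0.0655], [0.5524, 0.0453]] len 111.3 yaw 84.53
bar L [[0.5367, -0.0026], [0.4788, 0.006]] len 58.5 yaw 171.49
bar R [[0.5352, -0.0136], [0.4771, -0.0064]] len 58.6 yaw 172.89
lid yaw by far top 82.14284373818913
lid centre-TCP in (u,n) mm -0.1 -1.5
lid centre-TCP in (u,n) mm -1.9 -1.3
lid centre-TCP in (u,n) mm -1.5 -3.2
lid centre-TCP in (u,n) mm -0.4 -2.7
far lip [[0.5572, 0.072], [0.5646, 0.1535]] len 81.8 yaw 84.83
near lip [[0.4729, 0.091], [0.4885, 0.1852]] len 95.5 yaw 80.57
open R [[0.5561, 0.095], [0.4782, 0.1073]] len 78.9 yaw 171.07
end [[0.5703, 0.0673], [0.4656, 0.0817]] len 105.7 yaw 172.14
far box frame x -62.5 n 45.9 nominal 43.4
far box frame x 19.3 n 42.4 nominal 39.8
near box frame x -54.8 n -40.2 nominal 43.0
near box frame x 40.6 n -37.2 nominal 38.9
```

```bash
cat >> h.py <<'E'
O=np.array([.52,.14]);a=np.radians(82.4);U=np.array([np.cos(a),np.sin(a)]);N=np.array([np.sin(a),-np.cos(a)])
def box(d,n,z,yaw=-7.55): go([*(O+(d*U+n*N)/1e3),z],yaw)
def st():
    o,p,R=tool();D=(p[:2]-O)*1e3;F=np.array(o['force']);M=np.array(o['moment'])
    print('t',o['t'],'d',(D@U).round(2),'n',(D@N).round(2),'z',(p[2]*1e3).round(2),'F(u,n,z)',(F[:2]@U).round(1),(F[:2]@N).round(1),F[2].round(1),'M',(M[:2]@U).round(2),(M[:2]@N).round(2),M[2].round(2),'grip',o['grip_width'].round(4) if hasattr(o['grip_width'],'round') else o['grip_width'],'rpy',R.as_euler('xyz',degrees=True).round(2))
E
python3 - <<'E'
from h import *
st();box(-130,3.5,.095)
E
```

```text
t 7.7 d -144.33 n 3.22 z 118.44 F(u,n,z) -1.3 0.7 -0.3 M -0.0 -0.06 0.01 grip 0.01260379667143005 rpy [ 1.7996e+02 -2.0000e-02 -7.8500e+00]
lin [ 0.0014 -0.0957  0.1562] twist [ 0.0004 -0.0001 -0.0025]
```

servo_tool(linear=[[0,-0.05,0.08],[0,-0.096,0.156],[0.001,-0.096,0.156],[0.001,-0.096,0.156],[0.001,-0.096,0.156]], twist=[[0,0,0],[0,0,-0.0025],[0,0,-0.0025],[0,0,-0.0025],[0,0,-0.0025]])

```text
t: 8.2
tool_pos: [0.5059, 0.0121, 0.0952]
tcp_rot: [0.0, 0.998, -0.065, 0.0]
force: [-0.3, -0.1, -0.7]
grip_width: 0.013
grasp_force: 58.9
```

```bash
python3 - <<'E'
from h import *
st();box(-85,3.5,.0945)
E
```

```text
t 8.2 d -128.6 n 2.91 z 95.25 F(u,n,z) -0.2 -0.3 -0.7 M -0.02 0.03 0.02 grip 0.013037328903023372 rpy [ 1.7999e+02 -1.0000e-02 -7.4700e+00]
lin [ 0.0046 -0.2907  0.0049] twist [ 0.0001 -0.0001  0.0007]
```

servo_tool(linear=[[0.004,-0.05,0],[0.004,-0.1,0.003],[0.004,-0.15,0.003],[0.004,-0.2,0.003],[0.004,-0.25,0.003],[0.004,-0.29,0.003],[0.004,-0.29,0.003]], twist=[[0,0,0],[0,0,0],[0,0,0],[0,0,0],[0,0,0],[0,0,0],[0,0,0]])

```text
t: 8.9
tool_pos: [0.5121, 0.0565, 0.0946]
tcp_rot: [-0.0, 0.998, -0.064, -0.0]
force: [0.0, -0.2, -1.1]
grip_width: 0.013
grasp_force: 58.9
```

```bash
python3 - <<'E'
from h import *
st();box(-85,3.5,.092)
cv2.imwrite('pics/w5.png',robot.grab_frame('wrist')[:,:,::-1])
E
```

```text
t 8.9 d -83.81 n 3.18 z 94.63 F(u,n,z) -0.2 0.1 -1.1 M -0.05 0.01 -0.04 grip 0.012985907895337897 rpy [-179.98    0.     -7.38]
lin [0.0021 0.008  0.0175] twist [-0.0002  0.      0.0014]
```

View pics/w5.png

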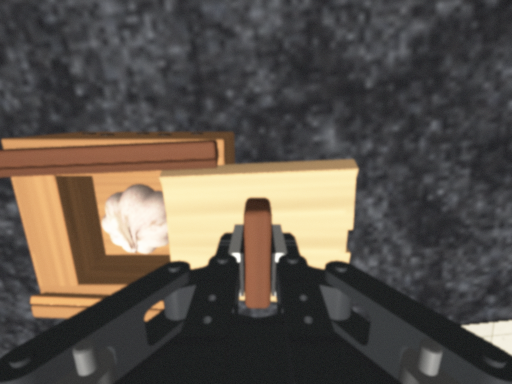

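```bash
python3 - <<'E'
from h import *
im=cv2.imread('pics/w5.png');c=cam('wrist')
for u in (175,190,205,230,300): print(u,[(v,*im[v,u].tolist()) for v in range(140,182,2)])
def bp(d,n,z): return np.r_[O+(d*U+n*N)/1e3,z]
for nm,d,n,z in [('far lip mouth',-62,43.4+1.7,.0925),('far lip mid',0,40.65+1.7,.0925),('far foot mouth',-62,49.3+1.7,.08),('near lip mouth',-62,-43.4+1.7,.0925)]: print(nm,proj(c,bp(d,n,z)).round(1))
for nm,x,n,z in [('lid top far front',55,38.87,.0935),('lid bot far front',55,44,.0825),('lid top far rear',-55,43.87,.0935),('lid bot far rear',-55,49,.0825)]: print(nm,proj(c,bp(-85+x,3.2-1.6+n,z)).round(1))
E
```

```text
175 [(140, 89, 136, 190), (142, 57, 88, 124), (144, 61, 85, 133), (146, 69, 96, 150), (148, 73, 99, 155), (150, 76, 103, 156), (152, 70, 97, 152), (154, 72, 99, 151), (156, 72, 97, 151), (158, 66, 92, 146), (160, 47, 68, 108), (162, 56, 77, 120), (164, 67, 93, 142), (166, 67, 90, 139), (168, 69, 93, 139), (170, 83, 117, 152), (172, 99, 137, 168), (174, 102, 144, 177), (176, 138, 191, 227), (178, 175, 229, 249), (180, 182, 235, 251)]
190 [(140, 72, 111, 158), (142, 52, 74, 114), (144, 67, 92, 144), (146, 74, 100, 153), (148, 77, 102, 154), (150, 70, 97, 152), (152, 73, 98, 153), (154, 71, 97, 152), (156, 71, 97, 151), (158, 58, 83, 129), (160, 47, 67, 103), (162, 60, 84, 130), (164, 67, 92, 140), (166, 65, 89, 137), (168, 71, 97, 138), (170, 93, 130, 163), (172, 96, 134, 168), (174, 110, 152, 188), (176, 160, 219, 244), (178, 184, 236, 252), (180, 184, 235, 251)]
205 [(140, 57, 84, 119), (142, 54, 76, 119), (144, 68, 94, 145), (146, 74, 101, 154), (148, 75, 104, 156), (150, 71, 99, 151), (152, 71, 98, 151), (154, 73, 100, 152), (156, 69, 95, 148), (158, 58, 82, 128), (160, 48, 69, 107
[... 624 characters left out ...]
 181, 233, 251)]
300 [(140, 66, 62, 60), (142, 62, 58, 58), (144, 58, 55, 55), (146, 58, 53, 54), (148, 59, 56, 56), (150, 63, 60, 61), (152, 64, 63, 62), (154, 65, 65, 63), (156, 62, 61, 60), (158, 59, 56, 57), (160, 67, 75, 86), (162, 89, 121, 150), (164, 96, 134, 166), (166, 96, 133, 167), (168, 98, 137, 171), (170, 120, 166, 202), (172, 170, 226, 248), (174, 188, 239, 253), (176, 186, 237, 252), (178, 183, 235, 251), (180, 183, 235, 251)]
far lip mouth [[215.5 168.3]]
far lip mid [[103.2 172.9]]
far foot mouth [[218.3 154.4]]
near lip mouth [[221.  302.4]]
lid top far front [[157.4 176.8]]
lid bot far front [[163.3 164. ]]
lid top far rear [[358.3 168.4]]
lid bot far rear [[352.3 156.1]]
```

servo_tool(linear=[[0.004,0,0.005],[0.004,0,0.01],[0.004,0,0.014],[0.004,0,0.014]], twist=[[0,0,0],[0,0,0],[0,0,0.001],[0,0,0.001]])

```text
t: 9.35
tool_pos: [0.5126, 0.0553, 0.0925]
tcp_rot: [-0.0, 0.998, -0.066, -0.0]
force: [-0.2, -0.5, -0.8]
grip_width: 0.0129
grasp_force: 58.9
```

servo_tool(linear=[[0,-0.04,0],[0,-0.08,0],[0,-0.12,0],[0,-0.16,0],[0,-0.2,0],[0,-0.24,0],[0,-0.27,0],[0,-0.27,0]], twist=[[0,0,0],[0,0,0],[0,0,0],[0,0,0],[0,0,0],[0,0,0],[0,0,0],[0,0,0]])

```text
t: 10.15
tool_pos: [0.5178, 0.0963, 0.0925]
tcp_rot: [-0.0, 0.998, -0.066, -0.0]
force: [-0.9, 0.2, -2.3]
grip_width: 0.013
grasp_force: 58.8
```

```bash
python3 - <<'E'
from h import *
st()
E
```

```text
t 10.15 d -43.59 n 3.62 z 92.48 F(u,n,z) 0.1 -1.0 -2.3 M 0.27 0.11 0.06 grip 0.013040765569661335 rpy [-1.7999e+02  2.0000e-02 -7.5200e+00]
```

servo_tool(linear=[[-0.005,0,0.002],[-0.005,-0.02,0.002],[-0.005,-0.04,0.002],[-0.005,-0.06,0.002],[-0.005,-0.08,0.002],[-0.005,-0.1,0.002],[-0.005,-0.1,0.002]], twist=[[0,0,0],[0,0,0],[0,0,0],[0,0,0],[0,0,0],[0,0,0],[0,0,0]])

```text
t: 10.85
tool_pos: [0.5192, 0.1111, 0.0922]
tcp_rot: [-0.0, 0.998, -0.066, -0.0]
force: [-0.5, 0.7, -1.0]
grip_width: 0.0129
grasp_force: 58.9
```

```bash
python3 - <<'E'
from h import *
st()
E
```

```text
t 10.85 d -28.77 n 2.99 z 92.24 F(u,n,z) 0.7 -0.6 -1.0 M 0.18 0.03 0.03 grip 0.012873143571560833 rpy [-1.7998e+02  1.0000e-02 -7.5400e+00]
```

servo_tool(linear=[[0,0,0],[0,0,0],[0,0,0],[0,0,-0.01],[0,0,-0.01]], twist=[[0,0,0],[0,0,0],[0,0,0],[0,0,0],[0,0,0]], claw=0.45)

```text
t: 11.35
tool_pos: [0.5193, 0.1105, 0.094]
tcp_rot: [-0.0, 0.998, -0.066, 0.0]
force: [-0.2, -0.9, -0.3]
grip_width: 0.0238
grasp_force: 0.0
```

```bash
python3 - <<'E'
from h import *
st()
E
```

```text
t 11.35 d -29.3 n 3.19 z 93.98 F(u,n,z) -0.9 -0.1 -0.3 M -0.02 0.02 0.03 grip 0.023813914998573094 rpy [-1.7999e+02 -1.0000e-02 -7.5700e+00]
```

servo_tool(linear=[[0,-0.013,0],[0,-0.026,0],[0,-0.04,0],[0,-0.053,0],[0,-0.066,0],[0,-0.08,0],[0,-0.093,0],[0,-0.093,0]], twist=[[0,0,0],[0,0,0],[0,0,0],[0,0,0],[0,0,0],[0,0,0],[0,0,0],[0,0,0]])

```text
t: 12.15
tool_pos: [0.521, 0.1248, 0.0937]
tcp_rot: [-0.0, 0.998, -0.066, -0.0]
force: [0.9, 0.4, -0.4]
grip_width: 0.0233
grasp_force: 0.0
```

servo_tool(linear=[[0,-0.007,0],[0,-0.013,0],[0,-0.02,0],[0,-0.02,0]], twist=[[0,0,0],[0,0,0],[0,0,0],[0,0,0]])

```text
t: 12.55
tool_pos: [0.5214, 0.1275, 0.0937]
tcp_rot: [-0.0, 0.998, -0.066, -0.0]
force: [-0.7, -0.6, 0.3]
grip_width: 0.0233
grasp_force: 0.2
```

```bash
python3 - <<'E'
from h import *
st()
E
```

```text
t 12.55 d -12.23 n 3.05 z 93.74 F(u,n,z) -0.7 -0.6 0.3 M 0.12 0.01 0.02 grip 0.023283707998578252 rpy [-1.7999e+02  1.0000e-02 -7.5600e+00]
```

servo_tool(linear=[[0,-0.007,0],[0,-0.013,0],[0,-0.02,0],[0,-0.02,0]], twist=[[0,0,0],[0,0,0],[0,0,0],[0,0,0]])

```text
t: 12.95
tool_pos: [0.5218, 0.1305, 0.0938]
tcp_rot: [-0.0, 0.998, -0.066, -0.0]
force: [0.0, -0.6, -1.0]
grip_width: 0.0233
grasp_force: 0.3
```

servo_tool(linear=[[0,-0.005,0],[0,-0.01,0],[0,-0.013,0],[0,-0.013,0]], twist=[[0,0,0],[0,0,0],[0,0,0],[0,0,0]])

```text
t: 13.35
tool_pos: [0.5221, 0.1324, 0.0938]
tcp_rot: [-0.0, 0.998, -0.066, -0.0]
force: [-0.4, -1.5, 0.4]
grip_width: 0.0234
grasp_force: 0.5
```

servo_tool(linear=[[0,-0.005,0],[0,-0.01,0],[0,-0.01,0]], twist=[[0,0,0],[0,0,0],[0,0,0]])

```text
t: 13.65
tool_pos: [0.5223, 0.1339, 0.0937]
tcp_rot: [-0.0, 0.998, -0.066, -0.0]
force: [-0.1, -0.5, 0.0]
grip_width: 0.0234
grasp_force: 0.4
```

servo_tool(linear=[[0,-0.005,0],[0,-0.01,0],[0,-0.01,0]], twist=[[0,0,0],[0,0,0],[0,0,0]])

```text
t: 13.95
tool_pos: [0.5225, 0.1354, 0.0938]
tcp_rot: [-0.0, 0.998, -0.066, -0.0]
force: [-1.2, -0.6, 0.1]
grip_width: 0.0238
grasp_force: 0.4
```

servo_tool(linear=[[0,-0.005,0],[0,-0.01,0],[0,-0.01,0]], twist=[[0,0,0],[0,0,0],[0,0,0]])

```text
t: 14.25
tool_pos: [0.5227, 0.1369, 0.0938]
tcp_rot: [-0.0, 0.998, -0.066, 0.0]
force: [-1.8, -1.0, -0.2]
grip_width: 0.0239
grasp_force: 0.3
```

servo_tool(linear=[[0,-0.005,0],[0,-0.01,0],[0,-0.01,0]], twist=[[0,0,0],[0,0,0],[0,0,0]])

```text
t: 14.55
tool_pos: [0.5229, 0.1383, 0.0938]
tcp_rot: [-0.0, 0.998, -0.066, 0.0]
force: [-0.7, -1.3, -0.0]
grip_width: 0.0232
grasp_force: 0.4
```

servo_tool(linear=[[0,-0.005,0],[0,-0.01,0],[0,-0.01,0]], twist=[[0,0,0],[0,0,0],[0,0,0]])

```text
t: 14.85
tool_pos: [0.5231, 0.1399, 0.0938]
tcp_rot: [-0.0, 0.998, -0.066, 0.0]
force: [-0.8, -0.7, 0.0]
grip_width: 0.0236
grasp_force: 0.3
```

servo_tool(linear=[[0,-0.005,0],[0,-0.01,0],[0,-0.01,0]], twist=[[0,0,0],[0,0,0],[0,0,0]])

```text
t: 15.15
tool_pos: [0.5233, 0.1413, 0.0938]
tcp_rot: [-0.0, 0.998, -0.066, -0.0]
force: [-1.5, 0.3, -0.7]
grip_width: 0.0237
grasp_force: 0.4
```

servo_tool(linear=[[0,-0.005,0],[0,-0.01,0],[0,-0.01,0]], twist=[[0,0,0],[0,0,0],[0,0,0]])

```text
t: 15.45
tool_pos: [0.5235, 0.1428, 0.0938]
tcp_rot: [-0.0, 0.998, -0.066, 0.0]
force: [0.2, -0.9, 0.9]
grip_width: 0.0238
grasp_force: 0.3
```

servo_tool(linear=[[0,-0.005,0],[0,-0.01,0],[0,-0.01,0]], twist=[[0,0,0],[0,0,0],[0,0,0]])

```text
t: 15.75
tool_pos: [0.5237, 0.1443, 0.0938]
tcp_rot: [-0.0, 0.998, -0.066, -0.0]
force: [-0.5, -1.0, 0.4]
grip_width: 0.0237
grasp_force: 0.4
```

servo_tool(linear=[[0,-0.005,0],[0,-0.01,0],[0,-0.01,0]], twist=[[0,0,0],[0,0,0],[0,0,0]])

```text
t: 16.05
tool_pos: [0.5239, 0.1458, 0.0937]
tcp_rot: [-0.0, 0.998, -0.066, 0.0]
force: [-1.2, -0.6, 0.1]
grip_width: 0.0238
grasp_force: 0.3
```

servo_tool(linear=[[0,-0.005,0],[0,-0.01,0],[0,-0.01,0]], twist=[[0,0,0],[0,0,0],[0,0,0]])

```text
t: 16.35
tool_pos: [0.5241, 0.1473, 0.0938]
tcp_rot: [-0.0, 0.998, -0.066, 0.0]
force: [-0.7, 0.2, -0.3]
grip_width: 0.0235
grasp_force: 0.2
```

```bash
python3 - <<'E'
from h import *
st();im=robot.grab_frame('wrist')[:,:,::-1];cv2.imwrite('pics/w6.png',cv2.resize(im[110:330,110:400],None,fx=2.7,fy=2.7,interpolation=cv2.INTER_CUBIC));st()
E
```

```text
t 16.35 d 7.77 n 3.07 z 93.79 F(u,n,z) 0.1 -0.7 -0.3 M 0.09 -0.12 0.02 grip 0.023514684485571098 rpy [-179.99   -0.     -7.56]
t 16.4 d 7.75 n 3.11 z 93.76 F(u,n,z) -0.8 -0.2 -0.1 M 0.05 -0.07 -0.03 grip 0.023327318302746848 rpy [-1.7999e+02 -1.0000e-02 -7.5600e+00]
```

View pics/w6.png

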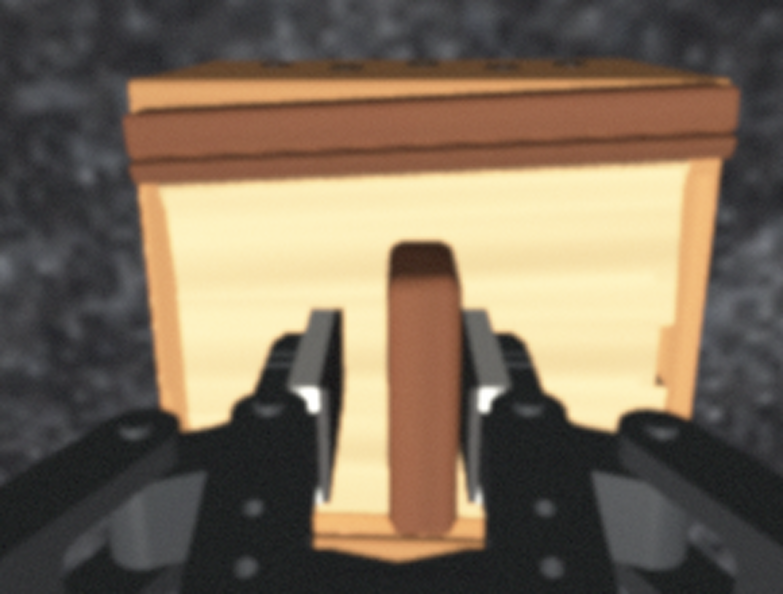

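servo_tool(linear=[[0,-0.005,0],[0,-0.01,0],[0,-0.01,0]], twist=[[0,0,0],[0,0,0],[0,0,0]])

```text
t: 16.7
tool_pos: [0.5242, 0.1476, 0.0938]
tcp_rot: [0.001, 0.998, -0.066, -0.0]
force: [-2.1, -7.9, 1.8]
grip_width: 0.0236
grasp_force: 3.9
```

servo_tool(linear=[[0,-0.002,0],[0,-0.004,0],[0,-0.004,0]], twist=[[0,0,0],[0,0,0],[0,0,0]])

```text
t: 17.0
tool_pos: [0.5242, 0.1476, 0.0938]
tcp_rot: [0.001, 0.998, -0.067, -0.0]
force: [-2.3, -11.4, 3.0]
grip_width: 0.0239
grasp_force: 5.6
```

```bash
python3 - <<'E'
from h import *
st()
E
```

```text
t 17.0 d 8.09 n 3.12 z 93.75 F(u,n,z) -11.6 -0.8 3.0 M 0.23 -2.37 0.03 grip 0.02391231231370226 rpy [ 1.7988e+02  2.0000e-02 -7.6400e+00]
```

servo_tool(linear=[[0,-0.002,0],[0,-0.004,0],[0,-0.004,0],[0,-0.004,0]], twist=[[0,0,0],[0,0,0],[0,0,0],[0,0,0]])

```text
t: 17.4
tool_pos: [0.5242, 0.1477, 0.0937]
tcp_rot: [0.001, 0.998, -0.067, -0.0]
force: [-4.0, -14.2, 3.5]
grip_width: 0.0236
grasp_force: 7.2
```

```bash
python3 - <<'E'
from h import *
st()
E
```

```text
t 17.4 d 8.17 n 3.11 z 93.74 F(u,n,z) -14.6 -2.1 3.5 M 0.22 -3.04 0.06 grip 0.02361324479126969 rpy [ 1.7984e+02  3.0000e-02 -7.6600e+00]
```

servo_tool(linear=[[0,-0.0015,0],[0,-0.0015,0],[0,-0.0015,0],[0,-0.0015,0]], twist=[[0,0,0],[0,0,0],[0,0,0],[0,0,0]])

```text
t: 17.8
tool_pos: [0.5242, 0.1477, 0.0938]
tcp_rot: [0.001, 0.998, -0.067, -0.0]
force: [-3.5, -15.4, 3.0]
grip_width: 0.0236
grasp_force: 7.8
```

servo_tool(linear=[[0,0.01,0],[0,0.02,0],[0,0.03,0],[0,0.04,0],[0,0.04,0],[0,0.04,0]], twist=[[0,0,0],[0,0,0],[0,0,0],[0,0,0],[0,0,0],[0,0,0]])

```text
t: 18.4
tool_pos: [0.5237, 0.1442, 0.0938]
tcp_rot: [-0.0, 0.998, -0.066, 0.0]
force: [-0.2, 0.7, -0.5]
grip_width: 0.0233
grasp_force: 0.0
```

```bash
python3 - <<'E'
from h import *
st()
E
```

```text
t 18.4 d 4.64 n 3.11 z 93.81 F(u,n,z) 0.7 -0.3 -0.5 M -0.04 -0.07 0.01 grip 0.023343597157236246 rpy [-179.99   -0.     -7.57]
```

servo_tool(linear=[[0,0,-0.05],[0,0,-0.15],[0,0,-0.3],[0,0,-0.5],[0,0,-0.7],[0,0,-0.7],[0,0,-0.7]], twist=[[0,0,0],[0,0,0],[0,0,0],[0,0,0],[0,0,0],[0,0,0],[0,0,0]])

```text
t: 19.1
tool_pos: [0.5237, 0.1443, 0.1993]
tcp_rot: [-0.0, 0.998, -0.066, 0.0]
force: [-1.0, 0.4, -0.7]
grip_width: 0.0233
grasp_force: 0.0
```

```bash
python3 - <<'E'
from h import *
st();w=robot.grab_frame('wrist')[:,:,::-1];s=robot.grab_frame('scene')[:,:,::-1]
cv2.imwrite('pics/end.png',np.hstack([cv2.resize(w,(400,300)),cv2.resize(s[110:330,120:330],(400,300))]))
E
```

```text
t 19.1 d 4.72 n 3.09 z 199.29 F(u,n,z) 0.3 -1.1 -0.7 M 0.03 -0.04 0.04 grip 0.02326386441283346 rpy [-1.7996e+02 -5.0000e-02 -7.5600e+00]
```

View pics/end.png

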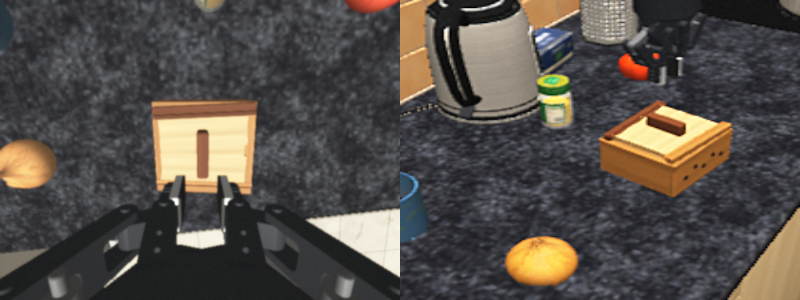

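The picture shows the lid seated flat between both rails, the gripper clear above it, and the onion, tomato and jar still standing. I'll hand the job in now.

```bash
python3 -c "
from rig import robot
print(robot.close_job())"
```

```text
the job is handed in; nothing more can be done
None
```

The garlic box is closed: the lid came tight a little past the box middle, was pressed home with about 15 N, and stayed in place when I let go. The tomato, onion and jar were not touched, and I handed the job in at about 19 s.

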